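Transfer a row of sample bottles to the measuring rack in the same order

TASK

The groups' four sample bottles stand in running order in their coloured holders. Move them one by one, upright, into the empty four-place rack for measuring, keeping that order: the bottle at the left-hand end of the row of holders (left as seen from the robot) goes into the place next to the rack's black end, and the others follow in sequence to the far end. Set each bottle down on the rack's floor (do not drop it), and leave all four standing there.

Things in the scene. Friction and masses are not known exactly. Their poses are not given: they have to be found in the camera images.
- bottle_red_mid (a point): Sample bottle with red screw cap and red ring on its label: closed upright white plastic cylinder, body 36 mm diameter up to 62 mm, cap 33 mm diameter on top, 90 mm tall in all, about 80 g. The point is its centre, 45 mm above its underside and 45 mm below the top of the cap; z is its upright axis. At the start it stands in the holder of its own colour, its underside 12 mm and this point 57 mm above the table.
- bottle_yellow_mid (a point): Sample bottle with yellow screw cap and yellow ring on its label: closed upright white plastic cylinder, body 36 mm diameter up to 62 mm, cap 33 mm diameter on top, 90 mm tall in all, about 80 g. The point is its centre, 45 mm above its underside and 45 mm below the top of the cap; z is its upright axis. At the start it stands in the holder of its own colour, its underside 12 mm and this point 57 mm above the table.
- bottle_green_mid (a point): Sample bottle with green screw cap and green ring on its label: closed upright white plastic cylinder, body 36 mm diameter up to 62 mm, cap 33 mm diameter on top, 90 mm tall in all, about 80 g. The point is its centre, 45 mm above its underside and 45 mm below the top of the cap; z is its upright axis. At the start it stands in the holder of its own colour, its underside 12 mm and this point 57 mm above the table.
- bottle_blue_mid (a point): Sample bottle with blue screw cap and blue ring on its label: closed upright white plastic cylinder, body 36 mm diameter up to 62 mm, cap 33 mm diameter on top, 90 mm tall in all, about 80 g. The point is its centre, 45 mm above its underside and 45 mm below the top of the cap; z is its upright axis. At the start it stands in the holder of its own colour, its underside 12 mm and this point 57 mm above the table.
- holder_red: Red plastic single-bottle holder, fixed: a block 58 x 58 mm and 24 mm high with a round recess 44 mm wide and 16 mm deep in its top. The four holders stand in one straight row, 60 mm from centre to centre, on a flat fixed steel tray (84 x 262 mm, 8 mm high) in any order. Origin: centre of its underside, 4 mm above the table; its y axis runs along the row, towards the robot's left, x across it. It always marks where the bottle of its colour stood in the row.
- holder_yellow: Yellow plastic single-bottle holder, fixed: a block 58 x 58 mm and 24 mm high with a round recess 44 mm wide and 16 mm deep in its top. The four holders stand in one straight row, 60 mm from centre to centre, on a flat fixed steel tray (84 x 262 mm, 8 mm high) in any order. Origin: centre of its underside, 4 mm above the table; its y axis runs along the row, towards the robot's left, x across it. It always marks where the bottle of its colour stood in the row.
- holder_green: Green plastic single-bottle holder, fixed: a block 58 x 58 mm and 24 mm high with a round recess 44 mm wide and 16 mm deep in its top. The four holders stand in one straight row, 60 mm from centre to centre, on a flat fixed steel tray (84 x 262 mm, 8 mm high) in any order. Origin: centre of its underside, 4 mm above the table; its y axis runs along the row, towards the robot's left, x across it. It always marks where the bottle of its colour stood in the row.
- holder_blue: Blue plastic single-bottle holder, fixed: a block 58 x 58 mm and 24 mm high with a round recess 44 mm wide and 16 mm deep in its top. The four holders stand in one straight row, 60 mm from centre to centre, on a flat fixed steel tray (84 x 262 mm, 8 mm high) in any order. Origin: centre of its underside, 4 mm above the table; its y axis runs along the row, towards the robot's left, x across it. It always marks where the bottle of its colour stood in the row.
- rack: Fixed four-place bottle rack: aluminium base plate 70 x 246 mm, five white dividers 6 mm thick, 30 mm high above the table, and a steel rod along either side, its top 28.5 mm above the table. Origin: centre of its underside on the table. y runs along the row, x across it. The places are centred at y = -90, -30, +30 and +90 mm, x = 0; each is 54 x 54 mm inside, with a flat floor 12 mm above the table. A bottle standing there has its centre 57 mm above the table.
- black_end: Black end piece, 70 x 12 mm and 34 mm high, fixed against one end of the rack (129 mm from the rack's centre along its y axis, at either the +y or the -y end; the other end has a white one of the same size). It marks the first place of the rack. Origin: centre of its underside on the table.

How it is judged:
By the outcome, as a careful person would: the job done as asked, in the order asked, and still so for the second after the job is handed in, with the robot touching nothing.
It also fails if it takes over 112 s, if anything falls off the work surface, if the arm or the gripper's body presses on something with over 40 N, if the wrist force passes 120 N, or if a joint passes its speed limit or range.

ROBOT

A 6-joint arm with a two-finger parallel gripper is mounted at the origin on the work surface. World frame = base frame: x ahead of the robot, y to its left, z up, the work surface at z = 0. Lengths are in mm, angles in rad, forces in N, time in s.
With the tool pointing down it reaches from about 350 to 975 mm from the base axis. Payload 7.1 kg.
Tool frame: the origin (TCP) lies at the very end of the fingers, on their centre line; the grasp point (between the pads) lies 19 mm behind it; x points along the fingers, z is the direction in which the jaws open and shut, and the axes are right-handed (so a half turn about x gives the same grasp; the last joint's range is limited). The gripper opens to 88 mm and grips with 3 to 60 N. Pads are 20 mm wide; open, the fingers measure 115 mm over their backs; the gripper's body (75 mm by 178 mm) begins 61 mm behind the grasp point.
Start: joints at [-1.15, 0.423, 1.63, -0, 1.089, -0.019], TCP at [266.114, -565.498, 222.675] pointing down, gripper open.
Joint ranges: [-3, 3], [-0.9, 2.11], [0.09, 2.58], [-1.31, 4.45], [0.11, 2.69], [-2.54, 2.54]. Speed limits (rad/s): [2.39, 2.39, 3.01, 3.14, 3.14, 3.14].

INTERFACE

Orientations are given as a rotation vector (axis times angle).
In Python, from workcell import * gives the robot as it stands.
- The arm moves only by the shell command python3 -m crank 'ROWS'. ROWS is JSON, a list of rows, each a list of 3 entries, a list of its own where there are three numbers: the shift along the tool's x, y, z in cm, then the turn, a rotation vector about the tool's x, y, z in degrees, then the finger opening in cm, from 0 to 8.78. In form: [[[dx, dy, dz], [rx, ry, rz], claw], ...]. A call has 1 to 5 rows; each row shifts and turns the commanded pose from where the row before left it, along the tool's axes as they then stand; what a row does not reach is not made up. A row lasts 1/8 s, in which the tool goes at most 62.5 mm and 10.7 degrees, less where a joint would pass 70% of its speed; a pose out of reach is approached as far as the arm can. A call with a gripper value outside its range is refused whole. The fingers move at their own pace and stop on an object; the grip force is fixed at half the most. Time passes only in rows, so rows that do not move let the fingers close. It gives the time, the measured TCP pose, the force and the opening at its end, in the units of the state.
- get_obs(): the state, without advancing time (a new reading comes with each control period).
- get_image(name): name is "scene" or "top"; returns a dict with "pixels" (384x512x3 uint8, red, green, blue), "mtx" (3x3 intrinsics, pixels), "view" (4x4, takes a point from world to camera coordinates). Camera axes: x right, y down, z forward; pixel columns grow to the right and rows downward; lengths in mm; the calibration is good to about 2 mm. A picture is of the moment at which its call begins. There is no depth.
- close_job(): hands the job in, once; it reports no verdict.
The state is a dict: "t": time; "qpos": joint angles; "qvel": joint speeds; "joint_torque": joint torques, N m; "ee_pos": TCP position; "orientation": TCP orientation; "ft_force": force on the tool from outside, world axes, zero at the start; "moment": the same for the moment, N m; "width": finger opening in mm.
Only numpy, scipy, OpenCV 4.12 (cv2) and the standard library are available. Lean on these libraries where they do the work, as an engineer would, in place of code of your own. Each camera call takes 0.05 s, during which the arm holds its last target.

## Working session

There is one attempt and no reset: what is moved stays moved. The work goes in short steps, Python scripts to look and compute and a shell command to move; the robot and the scene stay as the last step left them, time stands still between calls to the robot, and variables do not carry over. Pictures are saved under pics/ and viewed, and the job is handed in when it is done.

```bash
mkdir -p pics; ls; python3 - <<'E'
from workcell import *
import cv2
o=get_obs();print({k:(v if not hasattr(v,'round') else v) for k,v in o.items()})
for n in("scene","top"):
    i=get_image(n);cv2.imwrite(f"pics/{n}0.png",i["pixels"][:,:,::-1]);print(i["mtx"],i["view"])
E
```

```text
pics
{'t': 0.0, 'qpos': array([-1.15001148e+00,  4.23870401e-01,  1.63068766e+00, -1.38411374e-05,
        1.08859145e+00, -1.89972041e-02]), 'qvel': array([-0.00182535, -0.00067743,  0.00051454,  0.00019978, -0.00101601,
        0.00017927]), 'joint_torque': array([-6.42862096e-05, -5.44624257e+01, -2.73669559e+01,  6.42556557e-02,
        2.25951453e-02, -1.14592935e-04]), 'ee_pos': array([ 265.88223922, -565.00803486,  221.88415803]), 'orientation': array([ 0.88031186,  1.38707011, -0.87891845]), 'ft_force': array([ 0.72027415,  0.88252706, -0.29694917]), 'moment': array([ 0.01150891, -0.02466928,  0.00868146]), 'width': 87.91339038674786}
[[458.7833723    0.         252.38077024]
 [  0.         458.7833723  195.25671978]
 [  0.           0.           1.        ]] [[ 8.02644091e-01  5.96455686e-01 -1.75418531e-03 -4.45756080e+02]
 [ 5.08345133e-01 -6.85607169e-01 -5.21083520e-01 -2.37790553e+02]
 [-3.12005910e-01  4.17352877e-01 -8.53503889e-01  1.38298627e+03]
 [ 0.00000000e+00  0.00000000e+00  0.00000000e+00  1.00000000e+00]]
[[446.0948743    0.         253.78197854]
 [  0.         446.0948743  193.12857435]
 [  0.           0.           1.        ]] [[ 7.71995200e-03 -9.99759423e-01  2.05304371e-02 -1.44474686e+01]
 [-9.86439145e-01 -1.09799635e-02 -1.63759744e-01  5.41540393e+02]
 [ 1.63945770e-01 -1.89878095e-02 -9.86286595e-01  1.03870141e+03]
 [ 0.00000000e+00  0.00000000e+00  0.00000000e+00  1.00000000e+00]]
```

View pics/top0.png

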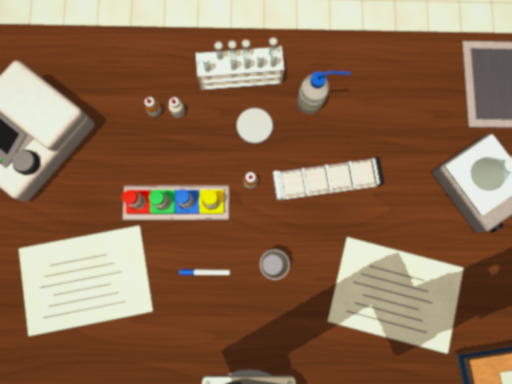

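View pics/scene0.png

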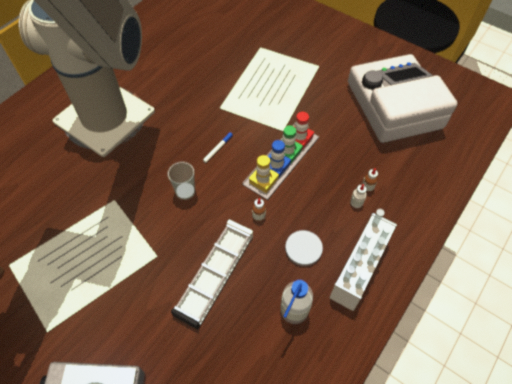

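The top view shows the row from left to right: red (133,200), green, blue, yellow (211,200). The rack is at about (328,178), with its black end on the right (378,172), towards -y. Next I'll measure both.

```bash
cat > h.py <<'E'
from workcell import *
import cv2, numpy as np
def grab(): return {n:get_image(n) for n in("top","scene")}
def ray(i,u,v):
    V=i["view"];R=V[:3,:3];t=V[:3,3]
    return -R.T@t, R.T@np.linalg.solve(i["mtx"],[u,v,1.])
def onz(i,u,v,z):
    c,d=ray(i,u,v);return (c+d*(z-c[2])/d[2])[:2]
def proj(i,p):
    q=i["mtx"]@(i["view"][:3,:3]@np.array(p,float)+i["view"][:3,3]);return q[:2]/q[2]
def tri(a,ua,b,ub):
    c1,d1=ray(a,*ua);c2,d2=ray(b,*ub)
    s=np.linalg.lstsq(np.c_[d1,-d2],c2-c1,rcond=None)[0]
    p,q=c1+s[0]*d1,c2+s[1]*d2
    return (p+q)/2,np.linalg.norm(p-q)
E
python3 - <<'E'
from h import *
I=grab()
HU={"red":(172,8),"yellow":(22,34),"green":(50,85),"blue":(100,125)}
for n,i in I.items():
    hsv=cv2.cvtColor(i["pixels"],cv2.COLOR_RGB2HSV)
    for c,(a,b) in HU.items():
        h=hsv[...,0].astype(int);m=((h>=a)&(h<=b)) if a<b else ((h>=a)|(h<=b))
        m=(m&(hsv[...,1]>140)&(hsv[...,2]>70)).astype(np.uint8)
        m[:, :100]=0 if n=="top" else m[:, :100]
        k,l,s,ce=cv2.connectedComponentsWithStats(m)
        for j in range(1,k):
            if s[j,4]>40: print(n,c,s[j].tolist(),ce[j].round(1),onz(i,*ce[j],28).round(1))
b=I["top"]["pixels"][:,:,::-1]
cv2.imwrite("pics/c1.png",cv2.resize(b[175:230,110:240],None,fx=6,fy=6,interpolation=cv2.INTER_CUBIC))
cv2.imwrite("pics/c2.png",cv2.resize(b[145:210,262:392],None,fx=6,fy=6,interpolation=cv2.INTER_CUBIC))
b=I["scene"]["pixels"][:,:,::-1]
cv2.imwrite("pics/c3.png",cv2.resize(b[105:200,238:325],None,fx=6,fy=6,interpolation=cv2.INTER_CUBIC))
E
```

```text
top red [121, 190, 29, 24, 475] [135.3 200.8] [522.3 280.1]
top yellow [199, 190, 25, 24, 524] [211.3 201.1] [523.5  94.6]
top green [150, 191, 25, 22, 382] [161.6 200.9] [522.7 216. ]
top blue [311, 71, 39, 16, 218] [321.9  77.5] [ 849.5 -183.7]
top blue [175, 190, 23, 23, 393] [185.6 201. ] [522.9 157.4]
top blue [180, 270, 13, 5, 61] [186.1 271.9] [351.9 150.5]
scene red [295, 111, 15, 13, 157] [302.3 116.9] [491.6 331.1]
scene red [296, 128, 19, 20, 127] [306.7 136.9] [542.5 276.2]
scene yellow [257, 155, 13, 13, 132] [262.8 160.9] [491.4 134.1]
scene yellow [250, 171, 28, 21, 234] [263.9 180.3] [531.1  84.3]
scene green [285, 127, 10, 8, 62] [289.5 130.6] [490.3 266.2]
scene green [288, 144, 13, 16, 63] [294.9 151.3] [544.1 214.1]
scene blue [273, 141, 12, 11, 102] [278.1 145.6] [495.1 202.4]
scene blue [274, 157, 17, 17, 90] [283.6 164.8] [544.8 157.2]
scene blue [284, 281, 23, 36, 244] [297.3 291.8] [ 775.2 -120.7]
```

View pics/c1.png

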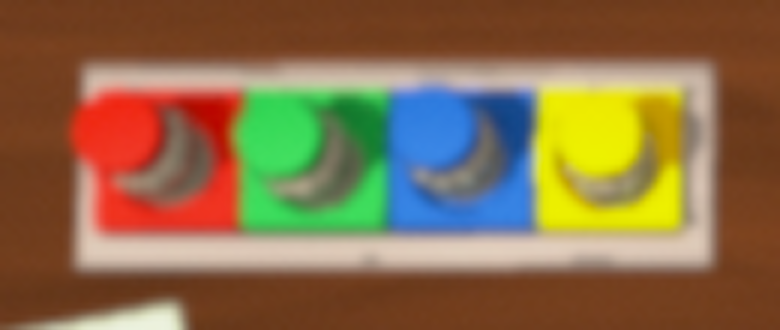

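View pics/c2.png

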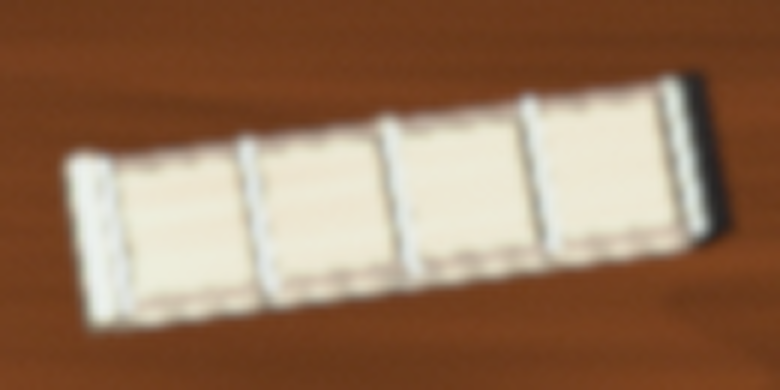

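View pics/c3.png

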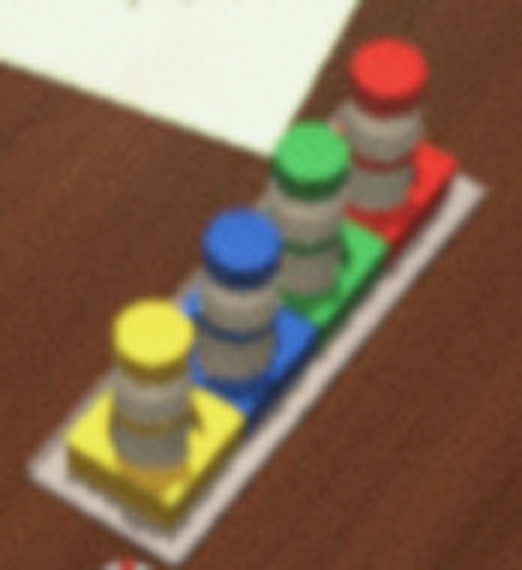

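```bash
python3 - <<'E'
from h import *
I=grab()
b=I["scene"]["pixels"][:,:,::-1]
cv2.imwrite("pics/c4.png",cv2.resize(b[215:330,165:260],None,fx=5,fy=5,interpolation=cv2.INTER_CUBIC))
T,S=I["top"],I["scene"]
f=lambda p,o,k=6:((p[0]+.5)/k-.5+o[0],(p[1]+.5)/k-.5+o[1])
o1=(110,175)
for x in(96,240,388,535,685): print("edge",[onz(T,*f((x,y),o1),28).round(1) for y in(92,232)])
tp={"red":(118,130),"green":(280,134),"blue":(431,126),"yellow":(598,132)}
sp={"red":(390,67),"green":(311,153),"blue":(241,240),"yellow":(153,332)}
for c in tp:
    p,e=tri(T,f(tp[c],o1),S,f(sp[c],(238,105)))
    print(c,p.round(1),round(e,1),onz(T,*f(tp[c],o1),102).round(1),onz(S,*f(sp[c],(238,105)),102).round(1))
for name,p in dict(d2a=(246,138),d2b=(266,302),d3a=(387,118),d3b=(411,278),d4a=(528,97),d4b=(551,250),d5a=(672,78),d5b=(702,238),blk_tr=(700,74),blk_br=(728,230),wl=(66,157),wlb=(90,325)).items():
    print(name,onz(T,*f(p,(262,145)),30).round(1))
E
```

```text
edge [array([548.9, 305.2]), array([491.3, 302.1])]
edge [array([549.6, 246.6]), array([491.9, 243.9])]
edge [array([550.3, 186.1]), array([492.5, 184. ])]
edge [array([551., 126.]), array([493.1, 124.4])]
edge [array([551.7,  64.5]), array([493.8,  63.4])]
red [521.2 275.2 104.6] 0.4 [521.8 276. ] [520. 277.]
green [520.3 213.9 103.2] 1.2 [520.9 214.6] [519.4 214.2]
blue [523.5 156.2 103.2] 2.6 [524.6 157.4] [522.3 155.9]
yellow [521.9  92.8 104.2] 2.1 [523.   93.7] [520.4  93.2]
d2a [ 610.  -130.8]
d2b [ 541.1 -138.3]
d3a [ 619.2 -189.7]
d3b [ 551.8 -198.3]
d4a [ 629.  -248.9]
d4b [ 564.2 -256.7]
d5a [ 637.9 -309.6]
d5b [ 569.9 -319.7]
blk_tr [ 639.8 -321.5]
blk_br [ 573.4 -330.6]
wl [601.  -55.9]
wlb [530.7 -65.8]
```

View pics/c4.png

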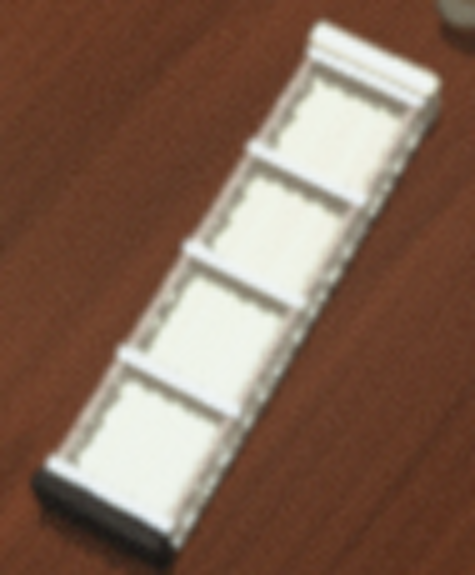

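```bash
python3 - <<'E'
from h import *
I=grab();T,S=I["top"],I["scene"]
f=lambda p,o,k=6:((p[0]+.5)/k-.5+o[0],(p[1]+.5)/k-.5+o[1])
def rep(P):
    a=[];k=[]
    for j,(p,q) in P.items(): a.append((p+q)/2);k.append(60*(j-3))
    a=np.array(a);k=np.array(k)
    cx=np.polyfit(k,a[:,0],1);cy=np.polyfit(k,a[:,1],1);print("mid fit",cx,cy,np.degrees(np.arctan2(cx[0],-cy[0])))
    print(a.round(1).tolist())
g=lambda p:onz(S,*f(p,(165,215),5),30)
rep({2:(g((250,148)),g((365,199))),3:(g((187,247)),g((301,300))),4:(g((121,353)),g((238,409))),5:(g((52,464)),g((173,523)))})
g=lambda p:onz(T,*f(p,(262,145)),30)
rep({2:(g((246,138)),g((266,300))),3:(g((387,118)),g((410,276))),4:(g((528,97)),g((551,252))),5:(g((672,78)),g((702,238)))})
E
```

```text
mid fit [1.52654140e-01 5.84382882e+02] [  -0.98348773 -194.32652171] 8.822881184532239
[[575.7, -135.3], [583.7, -194.3], [593.3, -253.5], [603.1, -312.2]]
mid fit [1.5684316e-01 5.8577236e+02] [  -0.99888147 -193.97797894] 8.92365273316122
[[575.9, -134.5], [585.9, -193.8], [596.1, -252.8], [603.9, -314.7]]
```

```bash
cat >> h.py <<'E'
from scipy.spatial.transform import Rotation as Rn
DOWN=lambda yaw:np.c_[[0,0,-1],[-np.sin(yaw),np.cos(yaw),0],[np.cos(yaw),np.sin(yaw),0]]
def go(x,y,z,yawdeg):
    "jaw axis (tool z) at yawdeg to world x"
    o=get_obs();R=Rn.from_rotvec(o["orientation"]).as_matrix();p=o["ee_pos"]
    D=DOWN(np.radians(yawdeg))
    d=np.array([x,y,z])-p
    print("t",round(o["t"],2),"p",p.round(1),"w",round(o["width"],1),"F",o["ft_force"].round(1),"jawyaw",np.degrees(np.arctan2(R[1,2],R[0,2])).round(2),"tilt",np.degrees(np.arccos(-R[2,0])).round(2),"q6",o["qpos"][5].round(2))
    print("shift now cm",(R.T@d/10).round(2),"turn deg",np.degrees(Rn.from_matrix(R.T@D).as_rotvec()).round(2),"shift cm after turn",(D.T@d/10).round(2))
E
python3 -c "
from h import *
print(np.linalg.det(DOWN(.3)))
go(521.5,274.5,150,0)
go(521.5,274.5,150,180)"
```

```text
0.9999999999999999
t 0.4 p [ 266.1 -565.4  222.6] w 88.0 F [ 0.5  0.2 -0.1] jawyaw -64.8 tilt 0.01 q6 -0.02
shift now cm [  7.27  58.87 -65.12] turn deg [-6.48e+01 -1.00e-02 -1.00e-02] shift cm after turn [ 7.26 83.99 25.54]
t 0.4 p [ 266.1 -565.4  222.6] w 88.0 F [ 0.5  0.2 -0.1] jawyaw -64.8 tilt 0.01 q6 -0.02
shift now cm [  7.27  58.87 -65.12] turn deg [ 1.152e+02 -1.000e-02  1.000e-02] shift cm after turn [  7.26 -83.99 -25.54]
```

```bash
python3 -m crank '[[[0,0,0],[-10,0,0],8.78],[[0,0,0],[-10,0,0],8.78],[[0,0,0],[-10,0,0],8.78],[[0,0,0],[-10,0,0],8.78],[[0,0,0],[-10,0,0],8.78]]'
python3 -m crank '[[[0,0,0],[-7.4,0,0],8.78],[[0,0,0],[-7.4,0,0],8.78],[[0,5,1.6],[0,0,0],8.78],[[0,5,1.6],[0,0,0],8.78],[[0,5,1.6],[0,0,0],8.78]]'
python3 -m crank '[[[0,5,1.6],[0,0,0],8.78],[[0,5,1.6],[0,0,0],8.78],[[0,5,1.6],[0,0,0],8.78],[[0,5,1.6],[0,0,0],8.78],[[0,5,1.6],[0,0,0],8.78]]'
python3 -c "
from h import *
go(521.5,274.5,150,0)"
```

```text
t: 1.02
ee_pos: [266.1, -565.5, 222.7]
orientation: [0.198, 1.562, -0.198]
ft_force: [0.2, 0.3, 0.4]
width: 87.8
t: 1.65
ee_pos: [314.4, -414.1, 222.7]
orientation: [0.0, 1.571, -0.001]
ft_force: [0.6, -0.8, 0.8]
width: 87.7
t: 2.28
ee_pos: [394.6, -164.0, 223.0]
orientation: [0.0, 1.57, -0.001]
ft_force: [1.4, -0.3, 0.3]
width: 88.2
t 2.27 p [ 394.6 -164.   223. ] w 88.2 F [ 1.4 -0.3  0.3] jawyaw -0.02 tilt 0.06 q6 -0.42
shift now cm [ 7.3  43.86 12.67] turn deg [-0.02  0.06  0.02] shift cm after turn [ 7.3  43.85 12.69]
```

```bash
python3 -m crank '[[[0,5,1.4],[0,0,0],8.78],[[0,5,1.4],[0,0,0],8.78],[[0,5,1.4],[0,0,0],8.78],[[0,5,1.4],[0,0,0],8.78],[[0,5,1.4],[0,0,0],8.78]]'
python3 -m crank '[[[0,5,1.4],[0,0,0],8.78],[[0,5,1.4],[0,0,0],8.78],[[0,5,1.4],[0,0,0],8.78],[[0,3.9,1.4],[0,0,0],8.78],[[4,0,0],[0,0,0],8.78]]'
python3 -m crank '[[[0,0,0],[0,0,0],8.78]]'
python3 - <<'E'
from h import *
go(521,275,42,0)
i=grab();print([proj(i[n],(521,275,102)).round(0) for n in i])
cv2.imwrite("pics/a1.png",cv2.resize(np.hstack([i["top"]["pixels"][140:240,90:240],i["scene"]["pixels"][80:180,220:370]])[:,:,::-1],None,fx=2.6,fy=2.6,interpolation=cv2.INTER_CUBIC))
E
```

```text
t: 2.9
ee_pos: [464.5, 86.3, 223.0]
orientation: [-0.0, 1.57, 0.0]
ft_force: [0.8, -1.2, 0.5]
width: 88.0
t: 3.52
ee_pos: [523.3, 277.5, 185.0]
orientation: [0.001, 1.563, 0.005]
ft_force: [0.0, 0.7, -1.0]
width: 87.7
t: 3.65
ee_pos: [518.0, 272.9, 180.1]
orientation: [-0.003, 1.576, -0.002]
ft_force: [0.1, 0.8, -0.5]
width: 88.0
t 3.65 p [518.  272.9 180.1] w 88.0 F [ 0.1  0.8 -0.5] jawyaw 0.05 tilt 0.35 q6 0.46
shift now cm [13.81  0.25  0.37] turn deg [ 0.05 -0.31  0.16] shift cm after turn [13.81  0.21  0.3 ]
[array([130., 197.]), array([302., 116.])]
```

View pics/a1.png

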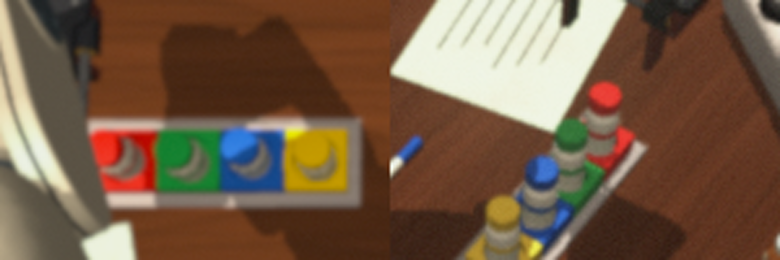

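The view shows the red bottle in place, with the open fingers straddling it in the scene view at crop (570,20) and (655,50). Descending.

```bash
python3 -m crank '[[[3.5,0,0],[0,0,0],8.78],[[3.5,0,0],[0,0,0],8.78],[[3,0,0],[0,0,0],8.78],[[2.5,0,0],[0,0,0],8.78],[[1.6,0,0],[0,0,0],8.78]]'
python3 -m crank '[[[0,0,0],[0,0,0],8.78],[[0,0,0],[0,0,0],8.78],[[0,0,0],[0,0,0],3],[[0,0,0],[0,0,0],3],[[0,0,0],[0,0,0],3]]'
python3 -m crank '[[[0,0,0],[0,0,0],3],[[0,0,0],[0,0,0],3],[[0,0,0],[0,0,0],3],[[0,0,0],[0,0,0],3]]'
python3 -c "
from h import *
go(521,275,42,0)"
```

```text
t: 4.38
ee_pos: [520.9, 273.3, 42.1]
orientation: [0.001, 1.57, -0.0]
ft_force: [0.8, 0.5, -1.3]
width: 87.7
t: 5.0
ee_pos: [520.3, 273.6, 42.0]
orientation: [0.0, 1.57, 0.0]
ft_force: [-0.1, -0.3, 1.6]
width: 61.2
t: 5.5
ee_pos: [520.1, 273.5, 41.6]
orientation: [-0.0, 1.571, -0.0]
ft_force: [0.6, 0.7, 0.5]
width: 35.7
t 5.5 p [520.1 273.5  41.6] w 35.7 F [0.6 0.7 0.5] jawyaw 0.0 tilt 0.01 q6 0.46
shift now cm [-0.04  0.15  0.09] turn deg [ 0.   -0.01  0.  ] shift cm after turn [-0.04  0.15  0.09]
```

```bash
python3 -m crank '[[[-1.5,0,0],[0,0,0],3],[[-3,0,0],[0,0,0],3],[[-4,0,0],[0,0,0],3],[[-3.5,0,0],[0,0,0],3],[[-2,0,0],[0,0,0],3]]'
python3 -m crank '[[[0,-1.5,0.2],[0,0,0],3],[[0,-3,0.4],[0,0,0],3],[[0,-4,0.6],[0,0,0],3],[[0,-4,0.6],[0,0,0],3],[[0,-4,0.6],[0,0,0],3]]'
python3 - <<'E'
from h import *
go(598.9,-282.9,182,8.85)
i=grab()
cv2.imwrite("pics/a2.png",cv2.resize(np.hstack([i["top"]["pixels"][100:240,90:300],i["scene"]["pixels"][60:200,200:380]])[:,:,::-1],None,fx=2,fy=2,interpolation=cv2.INTER_CUBIC))
E
```

```text
t: 6.12
ee_pos: [520.9, 273.9, 184.8]
orientation: [0.001, 1.568, 0.001]
ft_force: [-1.3, 0.1, -0.3]
width: 35.6
t: 6.75
ee_pos: [543.3, 106.2, 180.7]
orientation: [-0.0, 1.573, -0.001]
ft_force: [0.2, -0.7, -0.3]
width: 35.9
t 6.75 p [543.3 106.2 180.7] w 35.9 F [ 0.2 -0.7 -0.3] jawyaw -0.01 tilt 0.1 q6 0.17
shift now cm [ -0.12 -38.91   5.57] turn deg [-8.86 -0.1   0.02] shift cm after turn [ -0.13 -39.31  -0.49]
```

View pics/a2.png

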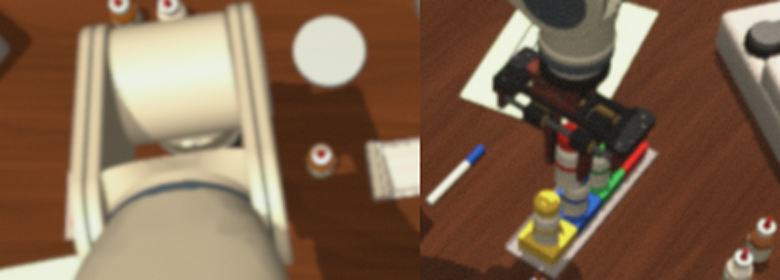

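The red bottle is held upright between the fingers at about (568,150) in the crop. The other three still stand.

```bash
python3 -m crank '[[[0,-5,0.7],[0,0,0],3],[[0,-5,0.7],[0,0,0],3],[[0,-5,0.7],[0,0,0],3],[[0,-5,0.7],[0,0,0],3],[[0,-5,0.7],[0,0,0],3]]'
python3 -m crank '[[[0,-5,0.7],[0,0,0],3],[[0,-4,0.6],[0,0,0],3],[[0,-3,0.5],[-4,0,0],3],[[0,-1.5,0],[-4.85,0,0],3],[[0,0,0],[0,0,0],3]]'
python3 -m crank '[[[0,0,0],[0,0,0],3]]'
python3 -c "
from h import *
go(598.9,-282.9,42,8.85)"
```

```text
t: 7.48
ee_pos: [578.5, -142.8, 180.9]
orientation: [0.0, 1.572, 0.0]
ft_force: [-0.1, -1.0, -0.5]
width: 35.5
t: 8.1
ee_pos: [597.4, -277.0, 180.6]
orientation: [-0.119, 1.569, 0.12]
ft_force: [0.3, -0.3, -1.7]
width: 35.7
t: 8.22
ee_pos: [597.7, -275.6, 181.1]
orientation: [-0.12, 1.569, 0.121]
ft_force: [-0.5, 0.5, -0.2]
width: 35.5
t 8.22 p [ 597.7 -275.6  181.1] w 35.5 F [-0.5  0.5 -0.2] jawyaw 8.77 tilt 0.08 q6 -0.6
shift now cm [13.91 -0.76  0.02] turn deg [-0.08 -0.06 -0.05] shift cm after turn [ 1.391e+01 -7.400e-01  1.000e-02]
```

```bash
python3 -m crank '[[[0,-0.8,0],[0,0,0],3],[[2,0,0],[0,0,0],3],[[3,0,0],[0,0,0],3],[[3,0,0],[0,0,0],3],[[1.6,0,0],[0,0,0],3]]'
python3 - <<'E'
from h import *
go(598.9,-282.9,42,8.85)
i=grab()
cv2.imwrite("pics/a3.png",cv2.resize(np.hstack([i["top"]["pixels"][120:240,240:420],i["scene"]["pixels"][210:330,140:280]])[:,:,::-1],None,fx=2.4,fy=2.4,interpolation=cv2.INTER_CUBIC))
E
```

```text
t: 8.85
ee_pos: [598.0, -283.4, 82.8]
orientation: [-0.12, 1.57, 0.123]
ft_force: [-1.1, 0.3, -1.3]
width: 35.4
t 8.85 p [ 598.  -283.4   82.8] w 35.4 F [-1.1  0.3 -1.3] jawyaw 8.85 tilt 0.2 q6 -0.62
shift now cm [4.08 0.03 0.1 ] turn deg [-0.   -0.16 -0.12] shift cm after turn [4.08 0.04 0.09]
```

View pics/a3.png

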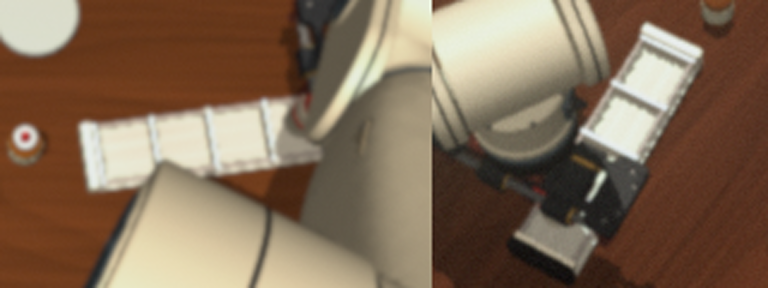

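The arm hides the bottle. The visible part of it in the top view, at about (295,135), lies in the place beside the black end. I'll lower it slowly.

```bash
python3 -m crank '[[[1.5,0,0],[0,0,0],3],[[1.3,0,0],[0,0,0],3],[[0.7,0,0],[0,0,0],3],[[0.3,0,0],[0,0,0],3],[[0.2,0,0],[0,0,0],3]]'
python3 -m crank '[[[0,0,0],[0,0,0],3]]'
python3 -c "
from h import *
go(598.9,-282.9,42,8.85)"
```

```text
t: 9.57
ee_pos: [599.6, -284.5, 45.8]
orientation: [-0.121, 1.567, 0.121]
ft_force: [-0.5, 0.2, 0.5]
width: 35.7
t: 9.7
ee_pos: [599.5, -284.4, 45.9]
orientation: [-0.121, 1.567, 0.121]
ft_force: [0.2, -0.6, -1.2]
width: 35.6
t 9.7 p [ 599.5 -284.4   45.9] w 35.6 F [ 0.2 -0.6 -1.2] jawyaw 8.85 tilt 0.02 q6 -0.62
shift now cm [ 0.39  0.16 -0.04] turn deg [-0.    0.01  0.01] shift cm after turn [ 0.39  0.16 -0.04]
```

```bash
python3 -m crank '[[[0.2,0,0],[0,0,0],3],[[0.1,0,0],[0,0,0],3],[[0.05,0,0],[0,0,0],3],[[0,0,0],[0,0,0],3]]'
python3 -m crank '[[[0.05,0,0],[0,0,0],3],[[0,0,0],[0,0,0],3]]'
python3 -m crank '[[[0.05,0,0],[0,0,0],3],[[0,0,0],[0,0,0],3]]'
```

```text
t: 10.2
ee_pos: [599.4, -284.3, 42.1]
orientation: [-0.121, 1.567, 0.121]
ft_force: [-0.1, -0.3, 0.3]
width: 35.6
t: 10.45
ee_pos: [599.4, -284.4, 41.7]
orientation: [-0.121, 1.567, 0.121]
ft_force: [-0.5, -0.3, -0.9]
width: 35.4
t: 10.7
ee_pos: [599.4, -284.4, 41.6]
orientation: [-0.121, 1.567, 0.121]
ft_force: [-1.5, 0.1, 5.0]
width: 35.7
```

Contact shows as 5 N at TCP z 41.6, which matches a bottle standing on the floor. Releasing and lifting.

```bash
python3 -m crank '[[[0,0,0],[0,0,0],5],[[0,0,0],[0,0,0],6],[[0,0,0],[0,0,0],8.78],[[0,0,0],[0,0,0],8.78],[[0,0,0],[0,0,0],8.78]]'
python3 -m crank '[[[-1,0,0],[0,0,0],8.78],[[-3,0,0],[0,0,0],8.78],[[-4,0,0],[0,0,0],8.78],[[-4,0,0],[0,0,0],8.78],[[-2,0,0],[0,0,0],8.78]]'
python3 -c "
from h import *
go(520.5,214.5,181,0)"
```

```text
t: 11.32
ee_pos: [599.4, -284.4, 41.1]
orientation: [-0.121, 1.567, 0.121]
ft_force: [0.2, 0.8, -0.4]
width: 82.2
t: 11.95
ee_pos: [600.4, -284.9, 184.3]
orientation: [-0.123, 1.564, 0.12]
ft_force: [0.6, 0.1, 0.4]
width: 87.9
t 11.95 p [ 600.4 -284.9  184.3] w 87.9 F [0.6 0.1 0.4] jawyaw 8.85 tilt 0.22 q6 -0.62
shift now cm [ 0.22 50.57 -0.21] turn deg [8.85 0.19 0.11] shift cm after turn [ 0.33 49.94 -7.99]
```

```bash
python3 -m crank '[[[0,0,0],[8.85,0,0],8.78],[[0,5,-0.8],[0,0,0],8.78],[[0,5,-0.8],[0,0,0],8.78],[[0,5,-0.8],[0,0,0],8.78],[[0,5,-0.8],[0,0,0],8.78]]'
python3 -m crank '[[[0,5,-0.8],[0,0,0],8.78],[[0,5,-0.8],[0,0,0],8.78],[[0,5,-0.8],[0,0,0],8.78],[[0,5,-0.8],[0,0,0],8.78],[[0,5,-0.8],[0,0,0],8.78]]'
python3 -m crank '[[[0,3,-0.5],[0,0,0],8.78],[[0,1.9,-0.2],[0,0,0],8.78],[[0,0,0],[0,0,0],8.78],[[0,0,0],[0,0,0],8.78],[[0,0,0],[0,0,0],8.78]]'
python3 - <<'E'
from h import *
go(520.5,214.5,42,0)
i=grab()
cv2.imwrite("pics/a4.png",cv2.resize(np.hstack([i["top"]["pixels"][100:300,240:420],i["scene"]["pixels"][105:305,170:350]])[:,:,::-1],None,fx=2.1,fy=2.1,interpolation=cv2.INTER_CUBIC))
E
```

```text
t: 12.58
ee_pos: [566.6, -82.9, 180.8]
orientation: [0.0, 1.571, -0.0]
ft_force: [0.5, 0.7, -0.3]
width: 87.7
t: 13.2
ee_pos: [526.7, 167.1, 181.0]
orientation: [-0.0, 1.571, -0.0]
ft_force: [0.0, 0.1, 1.0]
width: 88.3
t: 13.82
ee_pos: [520.6, 213.5, 181.1]
orientation: [0.001, 1.571, -0.001]
ft_force: [-0.5, 0.4, -0.3]
width: 87.8
t 13.82 p [520.6 213.5 181.1] w 87.8 F [-0.5  0.4 -0.3] jawyaw -0.08 tilt 0.02 q6 0.37
shift now cm [ 1.391e+01  1.000e-01 -1.000e-02] turn deg [-0.08 -0.01  0.01] shift cm after turn [ 1.391e+01  1.000e-01 -1.000e-02]
```

View pics/a4.png

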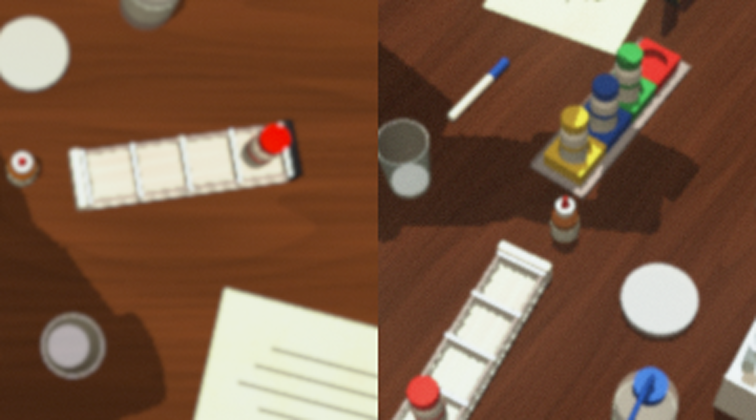

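The red bottle stands in the place beside the black end, with its cap at (275,138) in the top crop. Green is next.

```bash
python3 -m crank '[[[3.5,0,0],[0,0,0],8.78],[[3.5,0,0],[0,0,0],8.78],[[3,0,0],[0,0,0],8.78],[[2.5,0,0],[0,0,0],8.78],[[1.4,0.1,0],[0,0,0],8.78]]'
python3 -m crank '[[[0,0,0],[0,0,0],8.78],[[0,0,0],[0,0,0],8.78],[[0,0,0],[0,0,0],3],[[0,0,0],[0,0,0],3],[[0,0,0],[0,0,0],3]]'
python3 -m crank '[[[0,0,0],[0,0,0],3],[[0,0,0],[0,0,0],3],[[0,0,0],[0,0,0],3],[[0,0,0],[0,0,0],3]]'
python3 -c "
from h import *
go(589.6,-223.6,42,0)"
```

```text
t: 14.55
ee_pos: [520.0, 215.0, 41.0]
orientation: [0.0, 1.572, -0.001]
ft_force: [0.0, -0.1, -0.6]
width: 87.7
t: 15.18
ee_pos: [520.6, 215.7, 42.6]
orientation: [0.0, 1.57, 0.0]
ft_force: [-0.4, 0.4, 0.6]
width: 61.1
t: 15.68
ee_pos: [520.3, 215.6, 42.1]
orientation: [-0.0, 1.571, -0.0]
ft_force: [0.4, 0.8, 0.7]
width: 35.6
t 15.68 p [520.3 215.6  42.1] w 35.6 F [0.4 0.8 0.7] jawyaw -0.0 tilt 0.01 q6 0.37
shift now cm [ 1.000e-02 -4.392e+01  6.930e+00] turn deg [-0.   -0.01  0.  ] shift cm after turn [ 1.000e-02 -4.392e+01  6.930e+00]
```

```bash
python3 -m crank '[[[-1.5,0,0],[0,0,0],3],[[-3,0,0],[0,0,0],3],[[-4,0,0],[0,0,0],3],[[-3.5,0,0],[0,0,0],3],[[-2,0,0],[0,0,0],3]]'
python3 -m crank '[[[0,-1.5,0.2],[0,0,0],3],[[0,-3,0.4],[0,0,0],3],[[0,-5,0.8],[0,0,0],3],[[0,-5,0.8],[0,0,0],3],[[0,-5,0.8],[0,0,0],3]]'
python3 -m crank '[[[0,-5,0.8],[0,0,0],3],[[0,-5,0.8],[0,0,0],3],[[0,-5,0.8],[0,0,0],3],[[0,-5,0.8],[0,0,0],3],[[0,-2.9,0.5],[0,0,0],3]]'
python3 -m crank '[[[0,-1.5,0.2],[0,0,0],3],[[0,0,0],[-4,0,0],3],[[0,0,0],[-4.85,0,0],3],[[0,0,0],[0,0,0],3],[[0,0,0],[0,0,0],3]]'
python3 -c "
from h import *
go(589.6,-223.6,42,8.85)"
```

```text
t: 16.3
ee_pos: [521.2, 215.9, 185.3]
orientation: [0.001, 1.568, 0.001]
ft_force: [-0.0, -1.2, -1.5]
width: 35.7
t: 16.92
ee_pos: [549.6, 18.2, 181.3]
orientation: [-0.0, 1.572, -0.0]
ft_force: [0.9, -0.2, 0.4]
width: 35.8
t: 17.55
ee_pos: [586.2, -211.5, 181.0]
orientation: [0.002, 1.572, -0.001]
ft_force: [-0.5, 0.5, -0.4]
width: 35.7
t: 18.18
ee_pos: [589.1, -223.0, 181.9]
orientation: [-0.12, 1.568, 0.121]
ft_force: [0.3, -0.3, 0.1]
width: 35.6
t 18.18 p [ 589.1 -223.   181.9] w 35.6 F [ 0.3 -0.3  0.1] jawyaw 8.78 tilt 0.04 q6 -0.53
shift now cm [13.99 -0.07  0.05] turn deg [-0.07 -0.03 -0.02] shift cm after turn [13.99 -0.07  0.04]
```

```bash
python3 -m crank '[[[2,0,0],[0,0,0],3],[[3.5,0,0],[0,0,0],3],[[3.5,0,0],[0,0,0],3],[[2.5,0,0],[0,0,0],3],[[1.5,0,0],[0,0,0],3]]'
python3 -m crank '[[[0.4,0,0],[0,0,0],3],[[0.2,0,0],[0,0,0],3],[[0.1,0,0],[0,0,0],3],[[0.1,0,0],[0,0,0],3],[[0,0,0],[0,0,0],3]]'
python3 -m crank '[[[0.1,0,0],[0,0,0],3],[[0,0,0],[0,0,0],3]]'
```

```text
t: 18.8
ee_pos: [588.1, -222.7, 49.5]
orientation: [-0.12, 1.57, 0.122]
ft_force: [-1.2, -0.8, -0.8]
width: 35.6
t: 19.42
ee_pos: [589.6, -223.5, 44.6]
orientation: [-0.121, 1.567, 0.121]
ft_force: [-0.8, 0.3, -0.4]
width: 35.5
t: 19.68
ee_pos: [589.3, -223.3, 43.2]
orientation: [-0.121, 1.567, 0.121]
ft_force: [0.6, -0.0, -0.3]
width: 35.6
```

```bash
python3 -m crank '[[[0.05,0,0],[0,0,0],3],[[0,0,0],[0,0,0],3]]'
python3 -m crank '[[[0.05,0,0],[0,0,0],3],[[0,0,0],[0,0,0],3],[[0,0,0],[0,0,0],3]]'
python3 -m crank '[[[0.05,0,0],[0,0,0],3],[[0,0,0],[0,0,0],3],[[0,0,0],[0,0,0],3]]'
```

```text
t: 19.92
ee_pos: [589.4, -223.3, 42.6]
orientation: [-0.121, 1.568, 0.121]
ft_force: [-0.4, -0.5, -0.3]
width: 35.8
t: 20.3
ee_pos: [589.4, -223.4, 42.2]
orientation: [-0.121, 1.567, 0.121]
ft_force: [-0.3, -0.3, -0.8]
width: 35.7
t: 20.68
ee_pos: [589.4, -223.4, 42.1]
orientation: [-0.121, 1.567, 0.121]
ft_force: [-2.1, 0.7, 4.9]
width: 35.5
```

```bash
python3 -m crank '[[[0,0,0],[0,0,0],5],[[0,0,0],[0,0,0],6],[[0,0,0],[0,0,0],8.78],[[0,0,0],[0,0,0],8.78],[[0,0,0],[0,0,0],8.78]]'
python3 -m crank '[[[-1,0,0],[0,0,0],8.78],[[-3,0,0],[0,0,0],8.78],[[-4,0,0],[0,0,0],8.78],[[-4,0,0],[0,0,0],8.78],[[-2,0,0],[0,0,0],8.78]]'
python3 -m crank '[[[0,0,0],[8.85,0,0],8.78],[[0,5,-0.9],[0,0,0],8.78],[[0,5,-0.9],[0,0,0],8.78],[[0,5,-0.9],[0,0,0],8.78],[[0,5,-0.9],[0,0,0],8.78]]'
python3 -m crank '[[[0,5,-0.9],[0,0,0],8.78],[[0,5,-0.9],[0,0,0],8.78],[[0,4,-0.7],[0,0,0],8.78],[[0,2.4,-0.4],[0,0,0],8.78],[[0,1.5,-0.2],[0,0,0],8.78]]'
python3 -m crank '[[[0,0,0],[0,0,0],8.78],[[0,0,0],[0,0,0],8.78],[[0,0,0],[0,0,0],8.78]]'
python3 - <<'E'
from h import *
go(522,155.5,42,0)
i=grab()
cv2.imwrite("pics/a5.png",cv2.resize(np.hstack([i["top"]["pixels"][100:300,240:420],i["scene"]["pixels"][105:305,170:350]])[:,:,::-1],None,fx=2.1,fy=2.1,interpolation=cv2.INTER_CUBIC))
E
```

```text
t: 21.3
ee_pos: [589.4, -223.4, 41.6]
orientation: [-0.121, 1.567, 0.121]
ft_force: [0.0, 0.4, -0.4]
width: 82.2
t: 21.92
ee_pos: [590.4, -223.8, 184.7]
orientation: [-0.123, 1.564, 0.12]
ft_force: [0.0, 0.2, -0.5]
width: 87.5
t: 22.55
ee_pos: [552.6, -21.9, 181.4]
orientation: [0.0, 1.571, -0.0]
ft_force: [1.7, -0.4, -0.4]
width: 87.7
t: 23.18
ee_pos: [521.8, 156.7, 181.4]
orientation: [-0.001, 1.571, 0.001]
ft_force: [0.3, -0.5, -0.3]
width: 88.0
t: 23.55
ee_pos: [522.6, 154.7, 181.6]
orientation: [0.001, 1.571, -0.001]
ft_force: [0.2, -0.8, 0.5]
width: 88.1
t 23.55 p [522.6 154.7 181.6] w 88.1 F [ 0.2 -0.8  0.5] jawyaw -0.07 tilt 0.01 q6 0.27
shift now cm [13.96  0.08 -0.05] turn deg [-0.07 -0.01  0.01] shift cm after turn [13.96  0.08 -0.06]
```

View pics/a5.png

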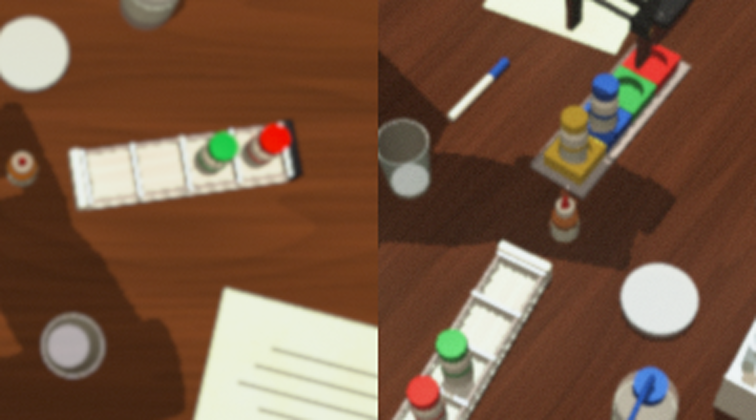

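Red and green stand in places 1 and 2, with their caps at (275,138) and (222,148) in the top crop. Blue is next.

```bash
python3 -m crank '[[[3.5,0,0],[0,0,0],8.78],[[3.5,0,0],[0,0,0],8.78],[[3,0,0],[0,0,0],8.78],[[2.5,0,0],[0,0,0],8.78],[[1.4,0.1,0],[0,0,0],8.78]]'
python3 -m crank '[[[0,0,0],[0,0,0],8.78],[[0,0,0],[0,0,0],8.78],[[0,0,0],[0,0,0],3],[[0,0,0],[0,0,0],3],[[0,0,0],[0,0,0],3]]'
python3 -m crank '[[[0,0,0],[0,0,0],3],[[0,0,0],[0,0,0],3],[[0,0,0],[0,0,0],3],[[0,0,0],[0,0,0],3]]'
python3 -c "
from h import *
go(580.4,-164.4,42,0)"
```

```text
t: 24.28
ee_pos: [522.0, 156.1, 41.5]
orientation: [0.0, 1.572, -0.001]
ft_force: [0.3, -0.6, 0.5]
width: 87.7
t: 24.9
ee_pos: [522.6, 156.7, 43.0]
orientation: [0.0, 1.57, 0.0]
ft_force: [-0.2, 0.8, -0.1]
width: 61.2
t: 25.4
ee_pos: [522.4, 156.6, 42.6]
orientation: [-0.0, 1.571, -0.0]
ft_force: [0.6, 0.0, -0.5]
width: 36.0
t 25.4 p [522.4 156.6  42.6] w 36.0 F [ 0.6  0.  -0.5] jawyaw 0.0 tilt 0.0 q6 0.27
shift now cm [  0.06 -32.1    5.8 ] turn deg [ 0. -0.  0.] shift cm after turn [  0.06 -32.1    5.8 ]
```

```bash
python3 -m crank '[[[-1.5,0,0],[0,0,0],3],[[-3,0,0],[0,0,0],3],[[-4,0,0],[0,0,0],3],[[-3.5,0,0],[0,0,0],3],[[-2,0,0],[0,0,0],3]]'
python3 -m crank '[[[0,-1.5,0.3],[0,0,0],3],[[0,-3,0.5],[0,0,0],3],[[0,-5,0.9],[0,0,0],3],[[0,-5,0.9],[0,0,0],3],[[0,-5,0.9],[0,0,0],3]]'
python3 -m crank '[[[0,-5,0.9],[0,0,0],3],[[0,-3.5,0.6],[0,0,0],3],[[0,-2.5,0.5],[0,0,0],3],[[0,-1.6,0.3],[0,0,0],3],[[0,0,0],[-4,0,0],3]]'
python3 -m crank '[[[0,0,0],[-4.85,0,0],3],[[0,0,0],[0,0,0],3],[[0,0,0],[0,0,0],3],[[0,0,0],[0,0,0],3]]'
python3 -c "
from h import *
go(580.4,-164.4,42,8.85)"
```

```text
t: 26.02
ee_pos: [523.1, 156.8, 185.6]
orientation: [0.001, 1.568, 0.001]
ft_force: [-0.6, -0.1, -0.2]
width: 35.5
t: 26.65
ee_pos: [556.6, -40.7, 181.7]
orientation: [0.0, 1.573, -0.0]
ft_force: [0.4, 0.6, -1.1]
width: 35.5
t: 27.28
ee_pos: [579.8, -165.7, 181.8]
orientation: [-0.055, 1.571, 0.055]
ft_force: [0.2, 0.8, -0.4]
width: 35.5
t: 27.78
ee_pos: [580.3, -164.2, 182.6]
orientation: [-0.121, 1.568, 0.121]
ft_force: [-0.1, -0.9, -1.9]
width: 35.3
t 27.77 p [ 580.3 -164.2  182.6] w 35.3 F [-0.1 -0.9 -1.9] jawyaw 8.81 tilt 0.01 q6 -0.45
shift now cm [ 1.406e+01 -2.000e-02  1.000e-02] turn deg [-0.04 -0.01 -0.  ] shift cm after turn [14.06 -0.02  0.  ]
```

```bash
python3 -m crank '[[[2,0,0],[0,0,0],3],[[3.5,0,0],[0,0,0],3],[[3.5,0,0],[0,0,0],3],[[2.5,0,0],[0,0,0],3],[[1.5,0,0],[0,0,0],3]]'
python3 -m crank '[[[0.4,0,0],[0,0,0],3],[[0.2,0,0],[0,0,0],3],[[0.1,0,0],[0,0,0],3],[[0.1,0,0],[0,0,0],3],[[0.1,0,0],[0,0,0],3]]'
python3 -m crank '[[[0.05,0,0],[0,0,0],3],[[0,0,0],[0,0,0],3],[[0,0,0],[0,0,0],3]]'
python3 -m crank '[[[0.05,0,0],[0,0,0],3],[[0,0,0],[0,0,0],3],[[0,0,0],[0,0,0],3]]'
```

```text
t: 28.4
ee_pos: [579.9, -164.1, 51.4]
orientation: [-0.121, 1.569, 0.122]
ft_force: [-0.8, 0.8, -0.3]
width: 35.6
t: 29.02
ee_pos: [580.6, -164.5, 44.0]
orientation: [-0.121, 1.567, 0.121]
ft_force: [-0.3, 0.8, -1.2]
width: 36.0
t: 29.4
ee_pos: [580.4, -164.4, 43.2]
orientation: [-0.121, 1.567, 0.121]
ft_force: [-1.1, 0.3, -1.3]
width: 35.7
t: 29.78
ee_pos: [580.4, -164.4, 42.7]
orientation: [-0.121, 1.567, 0.121]
ft_force: [-0.0, -0.1, -1.1]
width: 35.4
```

```bash
python3 -m crank '[[[0.05,0,0],[0,0,0],3],[[0,0,0],[0,0,0],3],[[0,0,0],[0,0,0],3]]'
```

```text
t: 30.15
ee_pos: [580.5, -164.4, 42.6]
orientation: [-0.121, 1.567, 0.121]
ft_force: [-1.8, 0.3, 5.0]
width: 35.5
```

```bash
python3 -m crank '[[[0,0,0],[0,0,0],5],[[0,0,0],[0,0,0],6],[[0,0,0],[0,0,0],8.78],[[0,0,0],[0,0,0],8.78],[[0,0,0],[0,0,0],8.78]]'
python3 -m crank '[[[-1,0,0],[0,0,0],8.78],[[-3,0,0],[0,0,0],8.78],[[-4,0,0],[0,0,0],8.78],[[-4,0,0],[0,0,0],8.78],[[-2,0,0],[0,0,0],8.78]]'
python3 -m crank '[[[0,0,0],[8.85,0,0],8.78],[[0,5,-1.1],[0,0,0],8.78],[[0,5,-1.1],[0,0,0],8.78],[[0,5,-1.1],[0,0,0],8.78],[[0,5,-1.1],[0,0,0],8.78]]'
python3 -m crank '[[[0,3,-0.8],[0,0,0],8.78],[[0,1.8,-0.5],[0,0,0],8.78],[[0,1,-0.2],[0,0,0],8.78],[[0,0,0],[0,0,0],8.78],[[0,0,0],[0,0,0],8.78]]'
python3 -m crank '[[[0,0,0],[0,0,0],8.78]]'
python3 - <<'E'
from h import *
go(521.5,93.5,42,0)
i=grab()
cv2.imwrite("pics/a6.png",cv2.resize(np.hstack([i["top"]["pixels"][100:300,240:420],i["scene"]["pixels"][105:305,170:350]])[:,:,::-1],None,fx=2.1,fy=2.1,interpolation=cv2.INTER_CUBIC))
E
```

```text
t: 30.78
ee_pos: [580.4, -164.4, 42.1]
orientation: [-0.121, 1.567, 0.121]
ft_force: [0.4, 1.0, -0.7]
width: 82.3
t: 31.4
ee_pos: [581.5, -164.7, 185.5]
orientation: [-0.122, 1.564, 0.12]
ft_force: [0.3, -0.2, -0.3]
width: 87.9
t: 32.02
ee_pos: [536.1, 37.1, 183.0]
orientation: [0.0, 1.57, -0.0]
ft_force: [1.0, 0.1, -1.1]
width: 88.0
t: 32.65
ee_pos: [521.7, 92.9, 182.2]
orientation: [0.0, 1.571, -0.001]
ft_force: [0.4, 0.2, -0.6]
width: 87.9
t: 32.78
ee_pos: [521.6, 92.9, 182.1]
orientation: [0.001, 1.571, -0.001]
ft_force: [-0.6, -0.9, 0.2]
width: 87.7
t 32.77 p [521.6  92.9 182.1] w 87.7 F [-0.6 -0.9  0.2] jawyaw -0.07 tilt 0.01 q6 0.15
shift now cm [ 1.401e+01  6.000e-02 -1.000e-02] turn deg [-0.07 -0.01  0.01] shift cm after turn [ 1.401e+01  6.000e-02 -1.000e-02]
```

View pics/a6.png

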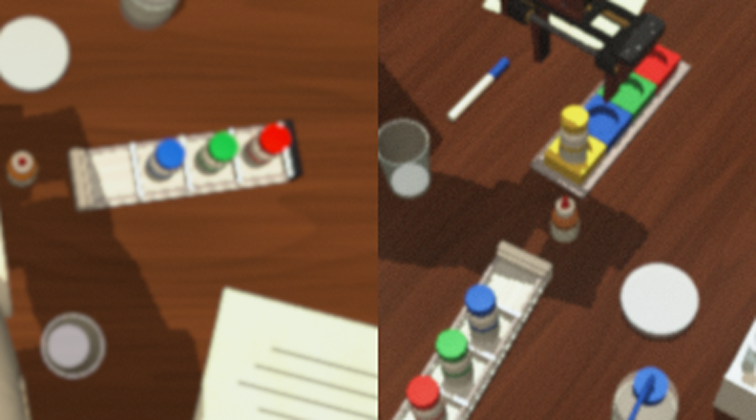

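Red, green and blue stand in places 1 to 3. Yellow is next.

```bash
python3 -m crank '[[[3.5,0,0],[0,0,0],8.78],[[3.5,0,0],[0,0,0],8.78],[[3,0,0],[0,0,0],8.78],[[2.5,0,0],[0,0,0],8.78],[[1.4,0.1,0],[0,0,0],8.78]]'
python3 -m crank '[[[0,0,0],[0,0,0],8.78],[[0,0,0],[0,0,0],8.78],[[0,0,0],[0,0,0],3],[[0,0,0],[0,0,0],3],[[0,0,0],[0,0,0],3]]'
python3 -m crank '[[[0,0,0],[0,0,0],3],[[0,0,0],[0,0,0],3],[[0,0,0],[0,0,0],3],[[0,0,0],[0,0,0],3]]'
python3 -c "
from h import *
go(571.1,-105.1,42,0)"
```

```text
t: 33.5
ee_pos: [520.9, 94.3, 41.9]
orientation: [0.0, 1.572, -0.001]
ft_force: [1.0, 0.3, -0.2]
width: 87.8
t: 34.12
ee_pos: [521.6, 94.7, 43.5]
orientation: [0.0, 1.57, 0.0]
ft_force: [-0.3, -0.3, -0.2]
width: 61.4
t: 34.62
ee_pos: [521.3, 94.6, 43.1]
orientation: [0.0, 1.571, -0.0]
ft_force: [-1.0, -1.1, 0.8]
width: 35.6
t 34.62 p [521.3  94.6  43.1] w 35.6 F [-1.  -1.1  0.8] jawyaw -0.0 tilt 0.01 q6 0.16
shift now cm [  0.11 -19.97   4.98] turn deg [-0.   -0.01  0.  ] shift cm after turn [  0.11 -19.97   4.98]
```

```bash
python3 -m crank '[[[-1.5,0,0],[0,0,0],3],[[-3,0,0],[0,0,0],3],[[-4,0,0],[0,0,0],3],[[-3.5,0,0],[0,0,0],3],[[-2,0,0],[0,0,0],3]]'
python3 -m crank '[[[0,-1.5,0.4],[0,0,0],3],[[0,-3,0.7],[0,0,0],3],[[0,-5,1.2],[0,0,0],3],[[0,-5,1.2],[0,0,0],3],[[0,-3.5,1],[0,0,0],3]]'
python3 -m crank '[[[0,-2,0.5],[0,0,0],3],[[0,0,0],[-4,0,0],3],[[0,0,0],[-4.85,0,0],3],[[0,0,0],[0,0,0],3],[[0,0,0],[0,0,0],3]]'
python3 -c "
from h import *
go(571.1,-105.1,42,8.85)"
```

```text
t: 35.25
ee_pos: [522.2, 94.8, 186.1]
orientation: [0.0, 1.568, 0.0]
ft_force: [-0.4, 0.7, -1.7]
width: 35.8
t: 35.88
ee_pos: [565.9, -88.3, 182.1]
orientation: [0.001, 1.572, -0.001]
ft_force: [0.1, 0.9, -0.3]
width: 35.3
t: 36.5
ee_pos: [571.1, -105.2, 182.9]
orientation: [-0.12, 1.568, 0.12]
ft_force: [-0.2, 0.6, -0.9]
width: 35.6
t 36.5 p [ 571.1 -105.2  182.9] w 35.6 F [-0.2  0.6 -0.9] jawyaw 8.78 tilt 0.04 q6 -0.36
shift now cm [1.409e+01 0.000e+00 1.000e-02] turn deg [-0.07 -0.03 -0.01] shift cm after turn [ 1.409e+01  1.000e-02 -0.000e+00]
```

```bash
python3 -m crank '[[[2,0,0],[0,0,0],3],[[3.5,0,0],[0,0,0],3],[[3.5,0,0],[0,0,0],3],[[2.5,0,0],[0,0,0],3],[[1.5,0,0],[0,0,0],3]]'
python3 -m crank '[[[0.4,0,0],[0,0,0],3],[[0.2,0,0],[0,0,0],3],[[0.1,0,0],[0,0,0],3],[[0.1,0,0],[0,0,0],3],[[0.1,0,0],[0,0,0],3]]'
python3 -m crank '[[[0.05,0,0],[0,0,0],3],[[0,0,0],[0,0,0],3],[[0,0,0],[0,0,0],3]]'
python3 -m crank '[[[0.05,0,0],[0,0,0],3],[[0,0,0],[0,0,0],3],[[0,0,0],[0,0,0],3]]'
```

```text
t: 37.12
ee_pos: [570.8, -105.1, 51.8]
orientation: [-0.121, 1.569, 0.121]
ft_force: [0.6, 0.4, -1.0]
width: 35.3
t: 37.75
ee_pos: [571.6, -105.4, 44.5]
orientation: [-0.121, 1.567, 0.121]
ft_force: [-0.5, 0.4, -1.5]
width: 35.7
t: 38.12
ee_pos: [571.4, -105.4, 43.7]
orientation: [-0.121, 1.567, 0.121]
ft_force: [0.2, 0.1, -0.9]
width: 35.6
t: 38.5
ee_pos: [571.4, -105.4, 43.2]
orientation: [-0.121, 1.567, 0.121]
ft_force: [-0.1, 0.0, -0.6]
width: 35.6
```

```bash
python3 -m crank '[[[0.05,0,0],[0,0,0],3],[[0,0,0],[0,0,0],3],[[0,0,0],[0,0,0],3]]'
```

```text
t: 38.88
ee_pos: [571.4, -105.4, 43.1]
orientation: [-0.121, 1.567, 0.121]
ft_force: [-1.6, -0.5, 4.7]
width: 35.7
```

Contact again. I'll release, lift, and move clear to look.

```bash
python3 -m crank '[[[0,0,0],[0,0,0],5],[[0,0,0],[0,0,0],6],[[0,0,0],[0,0,0],8.78],[[0,0,0],[0,0,0],8.78],[[0,0,0],[0,0,0],8.78]]'
python3 -m crank '[[[-1,0,0],[0,0,0],8.78],[[-3,0,0],[0,0,0],8.78],[[-4,0,0],[0,0,0],8.78],[[-4,0,0],[0,0,0],8.78],[[-2,0,0],[0,0,0],8.78]]'
python3 -m crank '[[[0,4,-1],[0,0,0],8.78],[[0,5,-1],[0,0,0],8.78],[[0,5,-1],[0,0,0],8.78],[[0,5,-1],[0,0,0],8.78],[[0,4,-1],[0,0,0],8.78]]'
python3 -m crank '[[[0,2,0],[0,0,0],8.78],[[0,0,0],[0,0,0],8.78],[[0,0,0],[0,0,0],8.78],[[0,0,0],[0,0,0],8.78],[[0,0,0],[0,0,0],8.78]]'
python3 - <<'E'
from h import *
i=grab()
P={"red":(599,-283),"green":(589.6,-223.6),"blue":(580.4,-164.4),"yellow":(571.1,-105.1)}
for c,p in P.items(): print(c,[proj(i[n],(*p,102)).round(1) for n in i])
HU={"red":(172,8),"yellow":(22,34),"green":(50,85),"blue":(100,125)}
hsv=cv2.cvtColor(i["top"]["pixels"],cv2.COLOR_RGB2HSV);h=hsv[...,0].astype(int)
for c,(a,b) in HU.items():
    m=((h>=a)&(h<=b)) if a<b else ((h>=a)|(h<=b))
    m=(m&(hsv[...,1]>150)&(hsv[...,2]>90)).astype(np.uint8);m[:, :260]=0;m[:140]=0;m[200:]=0
    k,l,s,ce=cv2.connectedComponentsWithStats(m)
    for j in range(1,k):
        if s[j,4]>40: print(c,s[j,4],ce[j].round(1),onz(i["top"],*ce[j],100).round(1))
cv2.imwrite("pics/a7.png",cv2.resize(np.hstack([i["top"]["pixels"][100:260,240:420],i["scene"]["pixels"][205:365,150:330]])[:,:,::-1],None,fx=2.1,fy=2.1,interpolation=cv2.INTER_CUBIC))
E
```

```text
t: 39.5
ee_pos: [571.4, -105.4, 42.6]
orientation: [-0.121, 1.567, 0.121]
ft_force: [-0.5, -0.7, 0.9]
width: 82.0
t: 40.12
ee_pos: [572.5, -105.6, 185.9]
orientation: [-0.122, 1.564, 0.12]
ft_force: [0.5, 0.3, -0.4]
width: 87.8
t: 40.75
ee_pos: [486.0, 115.8, 183.5]
orientation: [-0.122, 1.566, 0.122]
ft_force: [0.2, 0.3, 0.4]
width: 87.8
t: 41.38
ee_pos: [483.7, 133.2, 182.7]
orientation: [-0.12, 1.568, 0.12]
ft_force: [-0.4, -0.9, -0.5]
width: 87.8
red [array([371.6, 166.2]), array([190.4, 291.4])]
green [array([346.4, 169.8]), array([204.6, 268.3])]
blue [array([321.1, 173.4]), array([218.1, 246.5])]
yellow [array([295.7, 177. ]), array([230.9, 225.8])]
red 185 [370.5 165.4] [ 601.3 -281. ]
yellow 169 [296.  176.2] [ 573.4 -106. ]
green 125 [345.6 169.4] [ 590.9 -222.1]
blue 129 [320.4 173. ] [ 581.6 -163.1]
```

View pics/a7.png

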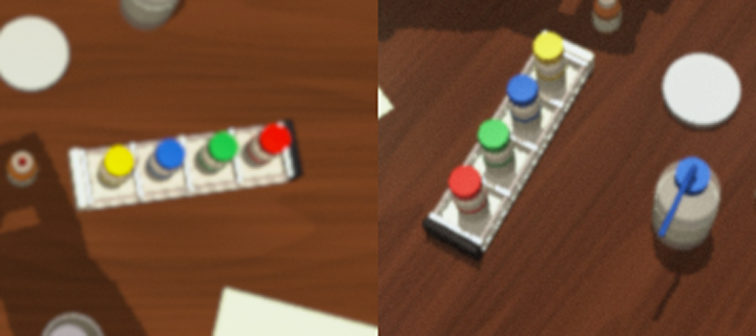

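All four stand upright in the rack. From the black end they run red, green, blue, yellow, and each is within about 2 mm of its place centre. I'm handing in.

```bash
python3 -c "
from workcell import *
print(close_job())"
```

```text
the job is handed in; nothing more can be done
None
```

I moved the four bottles one at a time into the rack. From the black end they now stand red, green, blue, yellow, which is the left-to-right order of the holders. I lowered each until it touched the floor (about 5 N), then released it.

The last pictures from both cameras show all four upright. Their caps measured within about 3 mm of the place centres in the top view, and the gripper was well clear. The job was handed in at about 41.5 s of the 112 s allowed. The highest force reading I saw was about 5 N, and none of the checks failed or disagreed.

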